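# Crimp a vial on the bench press

## Robot

A 6-joint arm with a two-finger parallel gripper is mounted at the origin on a cart in front of the work surface, level with it; the furniture and walls round the work are solid. World frame = base frame: x ahead of the robot, y to its left, z up, the work surface at z = 0. Lengths are in m, angles in rad, forces in N, time in s.
With the tool pointing down it reaches from about 0.3 to 0.875 m from the base axis. Payload 4.2 kg.
Tool frame: the origin (TCP) lies at the very end of the fingers, on their centre line; the grasp point (between the pads) lies r.grasp_offset behind it (r.grasp_offset is the distance from the TCP to the grasp point, in m); z points along the fingers, y is the line along which they close (so a half turn about z gives the same grasp; the last joint's range is limited). The gripper opens to 85 mm and grips with 20 to 120 N. Pads are 22 mm wide; open, the fingers measure 114 mm over their backs; the gripper's body (76 mm by 85 mm) begins 54 mm behind the grasp point. The pads swing forward as they close: fully open they stand 13 mm farther back than shut.
Start: joints at [1.241, 0.32, 1.565, -0, 1.257, -0.02], TCP at [0.175, 0.548, 0.231] pointing down, gripper open.
Joint ranges: [-3.11, 3.11], [-0.84, 2.01], [0.21, 2.61], [-1.34, 4.49], [0.05, 2.63], [-2.56, 2.56]. Speed limits (rad/s): [2.57, 2.57, 3.14, 3.14, 3.14, 3.14].

## Interface

Orientations are given as a unit quaternion [w, x, y, z].
In Python, from rig import r, vision gives the robot as it stands. Calls block until the motion is done:
- r.move_to(position, orientation): joint-space move of the TCP to a pose.
- r.move_linear(position, speed=0.15, orientation=None, guard=None): straight line of the TCP; orientation=None keeps the orientation; speed is the mean speed in m/s. With guard (N) it stops when the force on the tool has changed by that much, and returns True; else False.
- r.move_joints(angles): joint-space move.
- r.open_gripper() and r.grasp(newtons=None): open the fingers fully, or close them until they stop; newtons is the grip in N (None keeps the last).
- r.dwell(seconds).
- r.ik(position, orientation): joint angles nearest the present ones, or None.
- r.state(): the state.
- vision.get_image(name): name is "scene" or "top" or "wrist"; returns a dict with "pixels" (420x560x3 uint8, red, green, blue), "K" (3x3 intrinsics, pixels), "world_to_cam" (4x4, takes a point from world to camera coordinates). Camera axes: x right, y down, z forward; pixel columns grow to the right and rows downward; lengths in m; the calibration is good to about 2 mm. A picture is of the moment at which its call begins. There is no depth.
A pose or a line that the arm cannot do raises r.MotionError and nothing moves.
- r.finish_job(): hands the job in; it is judged then, once.
The state is a dict: "clock": time; "joint_positions": joint angles; "joint_velocities": joint speeds; "joint_torque": joint torques, N m; "tool_pos": TCP position; "eef_rot": TCP orientation; "force": force on the tool from outside, world axes, zero at the start; "torque": the same for the moment, N m; "grip_width": finger opening in m; "grip_force": force on a finger pad.
Only numpy, scipy, OpenCV 4.12 (cv2) and the standard library are available. Lean on these libraries where they do the work, as an engineer would, in place of code of your own. Each camera call takes 0.05 s, during which the arm holds its last target. There are 200 camera calls.

## Task

Crimp the vial that stands in the press: first hang the folded splash guard over the horizontal rail on the press's side and let go of it, then flip the safety catch all the way over, away from the hand lever, and then pull the lever towards the front, all the way to its stop. Finish while still holding the lever at its stop: it springs back if let go. Leave the guard hanging and the catch flipped, and do not disturb the vials and the syringe pack that lie around.

Things in the scene. Friction and masses are not known exactly. Their poses are not given: they have to be found in the camera images.
- press: Grey bench crimping press, bolted down. Origin: underside, below the vial; +x to its back, +y to its catch side, -y to its guard rail. In its mm: base plate 12 thick, x -85 to 85, y -148 to 68; head x -35 to 70, y -25 to 25, top z 120, with lever cheeks to z 143. Lever hinge: along y through (0, 0, 128). Catch hinge: along x through (4, 40, 145), on a bracket up to z 154.
- rail_top (a point): Top of the middle of the guard rail: a level round steel bar, 12 mm thick, 125 mm above the table, along the press's x at its y = -120 mm, between two 12 mm posts with round heads (top z 127 mm) at x = -80 and +80 mm. Axes as the press.
- lever (a joint): Hand lever, rad: 0 at rest (leaning 0.5 rad to the back), grows as the handle is pulled over the top to the front (-x), stop at 1.2 (leaning 0.7 to the front). A spring drives it back: 3 N at the handle at first, about 9 N at the stop. It lowers the crimping bell onto the vial. While the catch lies across it, it moves only about 0.1 rad.
- handle (a point): Middle of the lever's crossbar handle, a black round bar 14 mm thick and 110 mm long, along the press's y, 120 mm from the lever's hinge; the 12 mm steel lever joins it in the middle, both halves are free to grip. It moves in the plane y = 0: at rest at press (58, 0, 233) mm, at the stop at (-77, 0, 220) mm, turning with the lever.
- catch (a joint): Safety catch, rad: a flat steel strip 16 mm wide, reaching 81 mm from its hinge, across the front of the lever. About 0 (up to 0.15): locked, leaning 1.1 rad from upright to -y, across the lever. It flips up and over to +y; upright at 1.1, stop at 2.1 (leaning 1.0 to +y). Light friction (under 1 N at the peg) keeps it where it is left.
- catch_peg (a point): Middle of the finger peg near the catch's free end, 60 mm from the catch's hinge: black, round, 10 mm thick, 40 mm long, along the press's x, spanning press x -50 to -10 mm (this point: about -33). At catch 0: y -13, z 172 mm; upright: z 205; at 2.1: y 90, z 177. Pushed towards +y it turns the catch over.
- guard: Splash guard: sheet aluminium folded like a tent, 110 mm long (its x), standing on its flared sides. Origin: centre of its underside. Sides 90 mm high, inside 17 mm apart under the fold, 53 mm at the lower edges (60 outside). Fold 24 mm wide, 4 thick, its top at z 94 mm; on it a black grip rib 60 mm long (x), 12 thick (y), z 94 to 134 mm. 0.11 to 0.22 kg. Either way round will do.
- saddle (a point): Middle of the underside of the guard's fold, 90 mm above its origin: this rests on the rail when the guard hangs.
- vial_4: Vial to be crimped, 27 mm wide, 51 mm tall, already standing in the press's nest. Origin: centre of its underside.
- vial_1: Bystander: red-banded glass vial, 22 mm wide, 41 mm tall, standing on the table. Origin: underside centre.
- vial_5: Bystander: glass vial with orange cap, 22 mm wide, 43 mm tall, standing. Origin: underside centre.
- peel_pack_4: Bystander: packed syringe lying flat, 47 x 176 (its y) x 15 mm. Origin: underside centre.

How it is judged:
On the way, in this order (a step that is already met when the one before it is completed fails the run):
1. the splash guard hangs on the rail, let go (z of saddle in the frame of rail_top between -0.004 and 0.006 m and y of saddle in the frame of rail_top between -0.012 and 0.012 m and x of saddle in the frame of rail_top between -0.03 and 0.03 m and angle between the x axis of guard and the x axis of press, either way round below 0.15 rad and angle between guard's own z axis and vertical below 0.2 rad and contact force between the fingers and guard below 0.2 N and linear speed of guard below 0.03 m/s), for 0.2 s.
2. the safety catch is flipped over, away from the lever (value of joint catch above 1.6 rad), for 0.2 s.
At the end, for the whole second after the job is handed in: Lever held by the fingers (over 1 N) above 1.08 rad, bell pressing the vial (over 4 N), catch past 1.6 rad; guard hanging on the rail, untouched and at rest (fold within 12 mm sideways, 30 mm along, -4 to 6 mm in height; 0.15 rad in yaw, 0.2 rad in tilt); bystanders within 30 mm (all of step 1 and value of joint lever above 1.08 rad and value of joint catch above 1.6 rad and contact force between the fingers and press above 1 N and contact force between vial_4 and press above 4 N); the arm keeps its last pose, push and grip.
It fails at once if the red-banded vial is pushed away or knocked over (distance of vial_1 from where it was at the start of the episode above 0.03 m or angle between vial_1's own z axis and vertical above 0.5 rad).
It fails at once if the orange-capped vial is pushed away or knocked over (distance of vial_5 from where it was at the start of the episode above 0.03 m or angle between vial_5's own z axis and vertical above 0.5 rad).
It fails at once if the peel pack is pushed away or knocked over (distance of peel_pack_4 from where it was at the start of the episode above 0.03 m or angle between peel_pack_4's own z axis and vertical above 0.5 rad).
It also fails if it takes over 64 s, if anything falls off the work surface, if the arm or the gripper's body presses on something with over 40 N, if the wrist force passes 120 N, or if a joint passes its speed limit or range.

## Working session

There is one attempt and no reset: what is moved stays moved. The work goes in short steps, each a Python script; the robot and the scene stay as the last script left them, time stands still between calls to the robot, and variables do not carry over. Pictures are saved under pics/ and viewed, at most 11 in all, crops included, and the job is handed in when it is done.

```bash
ls; mkdir -p pics
python3 - <<'E'
from rig import r, vision
import cv2, numpy as np
for n in ["scene","top"]:
    d=vision.get_image(n)
    cv2.imwrite(f"pics/{n}0.png",cv2.resize(d["pixels"][:,:,::-1],(784,588),interpolation=cv2.INTER_CUBIC))
    np.savez(f"pics/{n}0.npz",**d)
    print(n,d["K"].tolist(),np.round(d["world_to_cam"],4).tolist())
print(r.grasp_offset,r.state())
E
```

```text
pics
scene [[418.5945712196774, 0.0, 278.20110470216406], [0.0, 418.5945712196774, 210.17015926020022], [0.0, 0.0, 1.0]] [[-0.8909, -0.4541, 0.0113, 0.615], [-0.2588, 0.487, -0.8342, 0.1717], [0.3733, -0.7461, -0.5514, 0.8674], [0.0, 0.0, 0.0, 1.0]]
top [[396.971200577203, 0.0, 274.85672989220456], [0.0, 396.971200577203, 214.3971329669205], [0.0, 0.0, 1.0]] [[0.0149, -0.9999, -0.0008, 0.2012], [-0.9976, -0.0148, -0.0675, 0.5865], [0.0674, 0.0018, -0.9977, 0.9495], [0.0, 0.0, 0.0, 1.0]]
0.0187 {'clock': 0.1, 'joint_positions': array([ 1.24096239e+00,  3.20259859e-01,  1.56557868e+00,  4.52424427e-06,
        1.25739340e+00, -2.00145501e-02]), 'joint_velocities': array([-4.44729390e-05, -1.58375083e-03, -3.72273136e-03,  3.98966803e-04,
        2.29012832e-04, -1.82165848e-03]), 'joint_torque': array([ 1.92639927e-03, -4.16412485e+01, -2.34705108e+01,  2.09544755e-04,
        4.80480507e-03, -7.96978441e-06]), 'tool_pos': array([0.17517581, 0.54721283, 0.23053961]), 'eef_rot': array([-1.44763797e-04,  1.54291512e-01,  9.88025029e-01, -8.06760026e-04]), 'force': array([-0.5397606 , -0.28628885, -0.12405393]), 'torque': array([-0.02908744, -0.00196273, -0.00546433]), 'grip_force': 0.0, 'grip_width': 0.08554672066622301}
```

View pics/scene0.png

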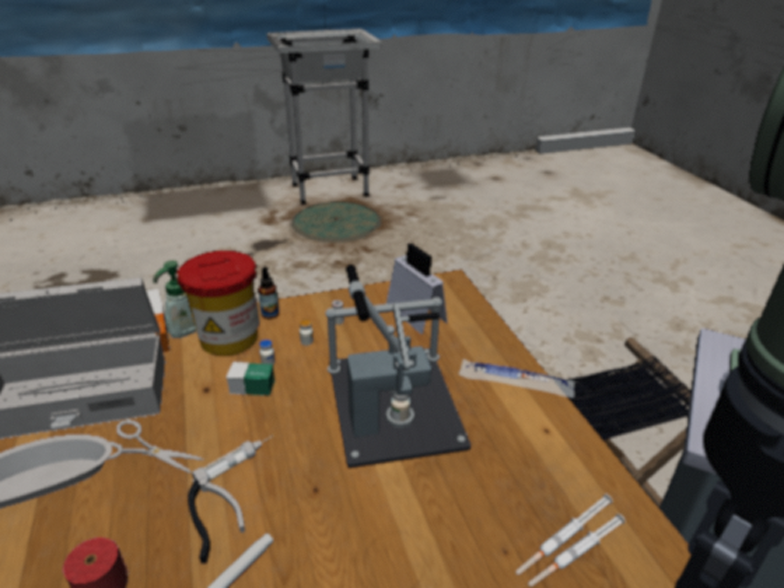

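View pics/top0.png

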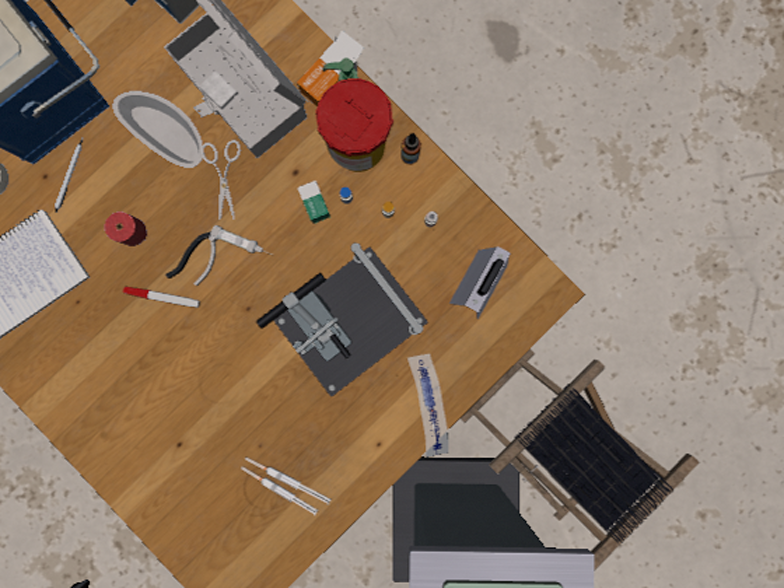

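Run:
```python
import cv2, numpy as np
for n,x,y in [("top",175,140),("scene",210,160)]:
    p=np.load(f"pics/{n}0.npz")["pixels"][:,:,::-1]
    c=cv2.resize(p[y:y+150,x:x+200] if n=="top" else p[y:y+170,x:x+130],None,fx=4 if n=="top" else 3.5,fy=4 if n=="top" else 3.5,interpolation=cv2.INTER_CUBIC)
    cv2.imwrite(f"pics/{n}_crop.png",c)
```

```text
(no output)
```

View pics/top_crop.png

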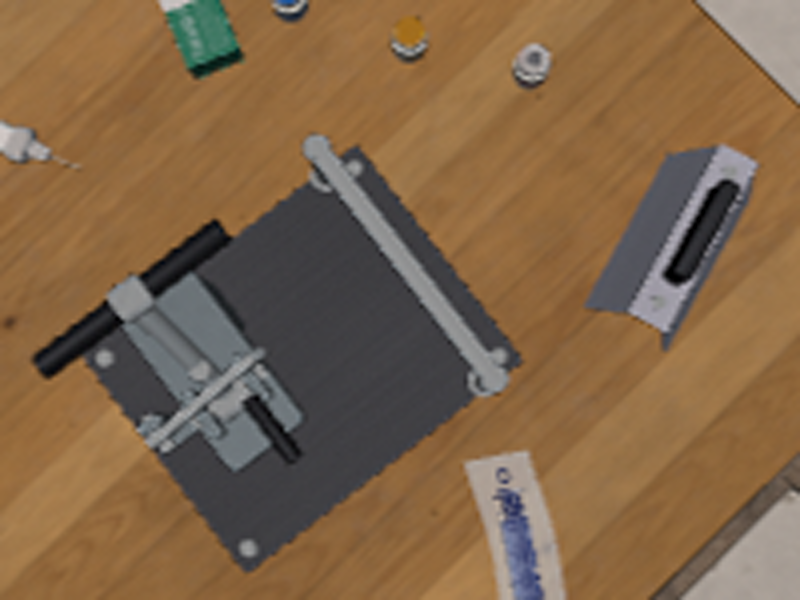

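View pics/scene_crop.png

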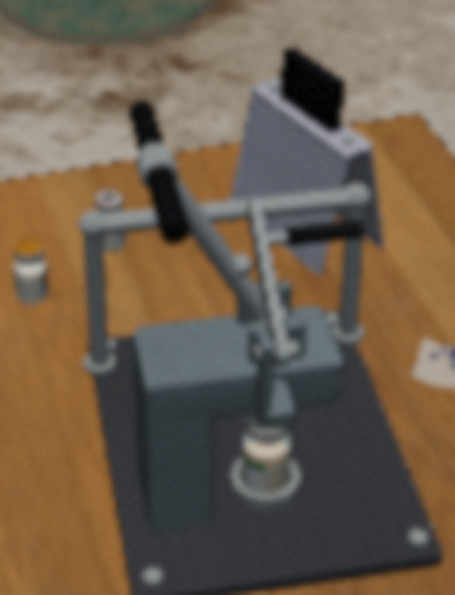

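```bash
cat > fit.py <<'E'
import numpy as np, cv2
from scipy.optimize import least_squares
D={n:np.load(f"pics/{n}0.npz") for n in ("top","scene")}
def proj(n,P):
    P=np.atleast_2d(P); c=P@D[n]["world_to_cam"][:3,:3].T+D[n]["world_to_cam"][:3,3]
    q=c@D[n]["K"].T; return q[:,:2]/q[:,2:]
def W(p,L):
    c,s=np.cos(p[2]),np.sin(p[2]); L=np.asarray(L)
    return L@np.array([[c,s,0],[-s,c,0],[0,0,1]])+[p[0],p[1],0]
def cr(n,u): return np.array(u)/(4 if n=="top" else 3.5)+([175,140] if n=="top" else [210,160])
def fit(obs,p0):
    f=lambda p:np.concatenate([(proj(n,W(p,np.array(l)/1000))[0]-cr(n,u)) for n,u,l in obs])
    s=least_squares(f,p0,loss="soft_l1"); print(s.x.round(4)); print(f(s.x).reshape(-1,2).round(1).tolist()); return s.x
T,S="top","scene"
press=fit([(T,(316,146),(80,-120,125)),(T,(491,379),(-80,-120,125)),(T,(358,147),(85,-148,12)),(T,(521,360),(-85,-148,12)),(T,(250,570),(-85,68,12)),
(T,(220,235),(58,-55,233)),(T,(42,362),(58,55,233)),(T,(255,405),(-10,-13,172)),(T,(295,457),(-50,-13,172)),
(S,(92,222),(80,-120,121)),(S,(357,194),(-80,-120,121)),(S,(440,560),(-85,68,12)),(S,(143,105),(58,-55,233)),(S,(175,232),(58,55,233)),(S,(362,230),(-50,-13,172))],[.5,.2,.9])
g=fit([(T,(720,145),(55,12,94)),(T,(757,163),(55,-12,94)),(T,(668,333),(-55,-12,94)),(T,(631,312),(-55,12,94)),(T,(730,185),(30,0,134)),(T,(678,280),(-30,0,134)),
(S,(287,49),(30,0,134)),(S,(343,82),(-30,0,134))],[.5,0,-.5])
def ray(n,u,z):
    M=D[n]["world_to_cam"];R,t=M[:3,:3],M[:3,3];o=-R.T@t;d=R.T@np.linalg.solve(D[n]["K"],[*u,1.]);return (o+d*(z-o[2])/d[2]).round(3)
for n,u,z in [("v5",cr(T,(410,30)),.043),("v1",cr(T,(535,52)),.041),("packA",cr(T,(497,457)),.01),("packB",np.array([437,455])/1.4,.01)]: print(n,ray(T,u,z))
E
python3 fit.py
```

```text
[0.5205 0.3016 0.666 ]
[[-0.0, 0.6], [0.7, 0.5], [-0.3, -0.7], [0.8, 0.7], [-1.8, 2.0], [0.8, -1.2], [-1.1, 2.0], [-1.1, -1.8], [0.6, 0.8], [-0.1, -0.7], [-0.0, -0.5], [1.5, -2.4], [-1.1, 0.6], [-0.5, -0.1], [-0.6, 0.1]]
[ 0.6137  0.0445 -0.479 ]
[[-0.3, -0.1], [-0.1, 0.4], [-0.4, 0.6], [-0.6, 0.8], [0.5, -0.4], [0.7, 0.2], [-0.4, -1.5], [-0.8, -0.7]]
v5 [0.744 0.206 0.043]
v1 [0.732 0.13  0.041]
packA [0.487 0.149 0.01 ]
packB [0.317 0.116 0.01 ]
```

The scene crop shows the press (rail heads at 92,222 and 357,194, peg tip at 362,230). The guard stands to the right of it in the top view, with its rib from (730,185) to (678,280). The fitted poses agree with the given sizes to about 1 px on the rail, rib and peg, so I'll grasp the guard.

```bash
cat > h.py <<'E'
from rig import r, vision
import numpy as np, cv2
PR=np.array([.5205,.3016,.666]); G=np.array([.6137,.0445,-.479])
def w(x,y,z,p=PR):  # press mm -> world m
    c,s=np.cos(p[2]),np.sin(p[2]); x,y,z=np.array([x,y,z])/1000.
    return [p[0]+c*x-s*y,p[1]+s*x+c*y,z]
def q(a): return [0,np.cos(a/2),np.sin(a/2),0]
def st(m=""):
    s=r.state(); print(m,round(s["clock"],1),s["tool_pos"].round(4),s["force"].round(1),"grip",round(s["grip_width"],4),round(s["grip_force"],1),"j",s["joint_positions"].round(2))
def pic(n,f):
    d=vision.get_image(n); np.savez(f"pics/{f}.npz",**d)
    cv2.imwrite(f"pics/{f}.png",cv2.resize(d["pixels"][:,:,::-1],(784,588),interpolation=cv2.INTER_CUBIC))
E
python3 - <<'E'
from h import *
a=G[2]+np.pi
r.move_to([G[0],G[1],.26],q(a)); st()
r.move_linear([G[0],G[1],.103],.12); st("down")
r.grasp(45); st("grasped")
r.move_linear([G[0],G[1],.27],.15); st("up")
a=PR[2]+np.pi
r.move_to(w(0,-120,290),q(a)); st("over")
pic("scene","s1"); pic("top","t1")
E
```

```text
2.5 [0.6135 0.0455 0.26  ] [ 0.1 -0.8  0.5] grip 0.0857 0.0 j [ 0.06  0.37  1.42  0.    1.35 -1.04]
down 3.9 [0.6143 0.0445 0.1038] [-0.2 -0.   0.4] grip 0.0853 0.0 j [ 0.05  0.48  1.65 -0.    1.01 -1.04]
grasped 4.6 [0.6138 0.0445 0.1031] [-0.1  0.3  0.4] grip 0.0111 45.4 j [ 0.05  0.48  1.65  0.    1.01 -1.04]
up 5.9 [0.6131 0.0445 0.2688] [ 0.4  0.6 -1.4] grip 0.0114 45.0 j [ 0.05  0.37  1.4  -0.    1.38 -1.04]
over 6.7 [0.5945 0.2067 0.2892] [ 0.3  0.1 -1. ] grip 0.0105 45.1 j [ 0.32  0.38  1.33 -0.    1.43 -1.92]
```

View pics/s1.png

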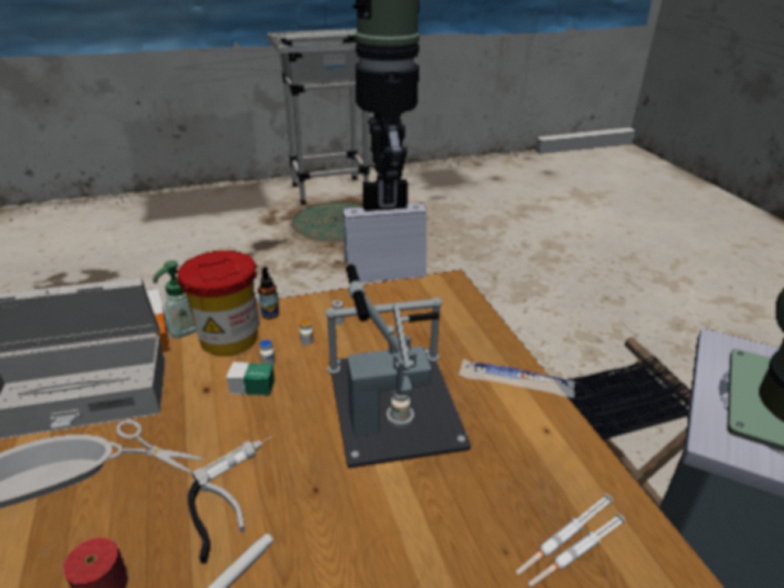

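The picture shows the guard hanging level from the fingers above the rail, centred near (386,243) with the rail at (330–438, 305). Next I'll lower it.

```bash
python3 - <<'E'
from h import *
r.move_linear(w(0,-120,160),.12,guard=8); st("pre")
print(r.move_linear(w(0,-120,136),.03,guard=4)); st("down")
r.open_gripper(); r.dwell(.3); st("open")
r.move_linear(w(0,-120,290),.15); st("up")
pic("scene","s2"); pic("top","t2")
E
python3 - <<'E'
import numpy as np,cv2
a=np.load("pics/s2.npz")["pixels"][150:340,210:350,::-1]
b=np.load("pics/t2.npz")["pixels"][140:330,175:375,::-1]
cv2.imwrite("pics/c2.png",np.hstack([cv2.resize(x,None,fx=2.3,fy=2.3,interpolation=cv2.INTER_CUBIC) for x in (a,b)]))
E
```

```text
pre 8.0 [0.5952 0.2074 0.1609] [-0.5  0.3 -1.6] grip 0.0112 45.1 j [ 0.32  0.45  1.54 -0.    1.15 -1.92]
True
down 8.7 [0.5943 0.2071 0.1378] [-0.   0.9  4. ] grip 0.0115 45.8 j [ 0.32  0.47  1.57 -0.    1.1  -1.92]
open 9.7 [0.5935 0.2069 0.1368] [0.4 0.1 0.3] grip 0.0855 0.0 j [ 0.32  0.47  1.57 -0.    1.1  -1.92]
up 10.9 [0.5942 0.2071 0.2889] [-0.2  0.7 -0.4] grip 0.0852 0.0 j [ 0.32  0.38  1.32 -0.    1.44 -1.92]
```

View pics/c2.png

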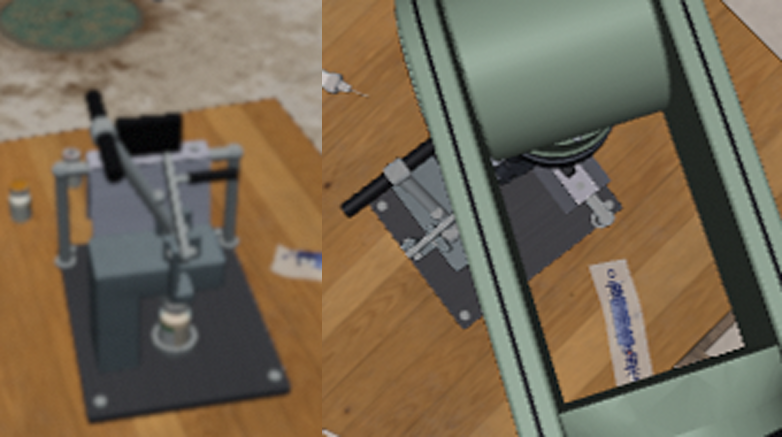

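The guard hangs on the rail between the posts (fold at about y 155 in the left crop), and contact came at the predicted height. Next is the catch.

```bash
python3 - <<'E'
from h import *
r.grasp(30)
a=PR[2]+np.pi/2
r.move_to(w(-38,-50,290),q(a)); st("above")
r.move_linear(w(-38,-50,165),.12,guard=8); st("down")
print(r.move_linear(w(-38,72,165),.08,guard=12)); st("pushed")
pic("scene","s3")
E
python3 - <<'E'
import numpy as np,cv2
a=np.load("pics/s3.npz")["pixels"][120:340,190:370,::-1]
cv2.imwrite("pics/c3.png",cv2.resize(a,None,fx=2.7,fy=2.7,interpolation=cv2.INTER_CUBIC))
E
```

```text
above 13.3 [0.5216 0.2388 0.29  ] [ 0.1 -0.2  0.2] grip -0.0004 0.0 j [ 0.41  0.29  1.46 -0.    1.39 -0.26]
down 14.4 [0.522  0.239  0.1658] [0.8 0.2 0.2] grip -0.0003 0.0 j [ 0.41  0.37  1.67 -0.    1.11 -0.26]
True
pushed 15.0 [0.5077 0.256  0.1657] [ 1.7 -2.8  2.7] grip 0.0003 2.0 j [ 0.45  0.36  1.68 -0.01  1.1  -0.22]
```

View pics/c3.png

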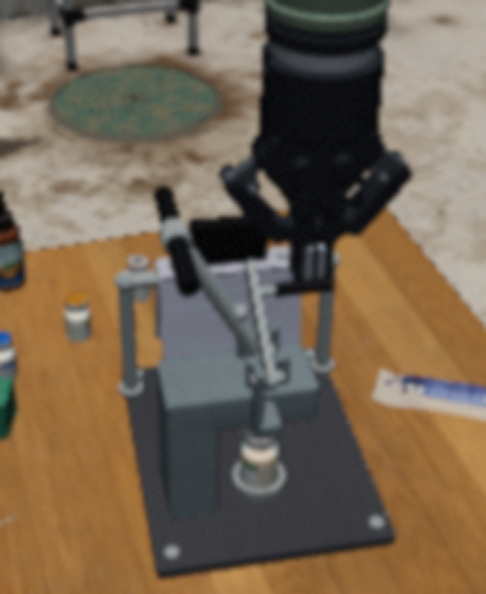

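The fingers have just met the peg where expected, at (300,287) in the crop, and the contact jolt tripped the guard. I'll continue more slowly.

```bash
python3 - <<'E'
from h import *
print(r.move_linear(w(-38,40,165),.05,guard=20)); st("mid")
print(r.move_linear(w(-38,73,165),.05,guard=15)); st("pushed")
pic("scene","s4")
E
python3 - <<'E'
import numpy as np,cv2
a=np.load("pics/s4.npz")["pixels"][120:340,190:370,::-1]
cv2.imwrite("pics/c4.png",cv2.resize(a,None,fx=2.7,fy=2.7,interpolation=cv2.INTER_CUBIC))
E
```

```text
True
mid 15.5 [0.5075 0.2562 0.1664] [ 3.  -1.8  2.8] grip -0.0 1.9 j [ 0.46  0.36  1.68 -0.02  1.1  -0.2 ]
True
pushed 16.0 [0.5073 0.2564 0.1671] [ 2.  -3.1  1.9] grip 0.0 1.6 j [ 0.46  0.35  1.68 -0.03  1.1  -0.2 ]
```

View pics/c4.png

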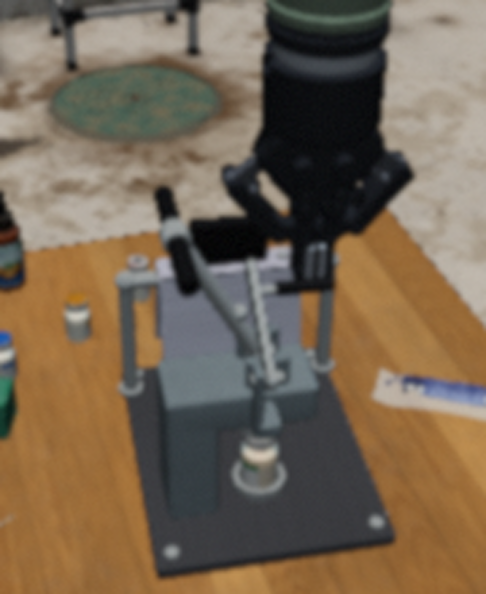

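The push is self-locking: the peg has to rise, and friction on the fingers stops it. I'll grip the peg lightly and carry it round its arc instead.

```bash
python3 - <<'E'
from h import *
r.move_linear(w(-38,-45,167),.1); r.move_linear(w(-38,-45,260),.2)
r.open_gripper()
a=PR[2]
r.move_to(w(-35,-14,260),q(a)); st("above")
print(r.move_linear(w(-35,-14,156),.12,guard=8)); st("down")
r.grasp(20); st("grip")
for ph in np.arange(.15,2.01,.1):
    t=ph-1.1
    if r.move_linear(w(-35,40+60*np.sin(t),145+60*np.cos(t)-16),.06,guard=25): st("guard %.2f"%ph); break
st("end")
pic("scene","s5")
E
python3 - <<'E'
import numpy as np,cv2
a=np.load("pics/s5.npz")["pixels"][120:340,190:370,::-1]
cv2.imwrite("pics/c5.png",cv2.resize(a,None,fx=2.7,fy=2.7,interpolation=cv2.INTER_CUBIC))
E
```

```text
above 19.2 [0.5017 0.2689 0.26  ] [ 0.3 -0.6 -0.5] grip 0.0853 0.0 j [ 0.47  0.29  1.53 -0.    1.32  1.38]
False
down 20.2 [0.5022 0.2692 0.1568] [-0.6  0.3 -0.7] grip 0.0855 0.0 j [ 0.47  0.37  1.69 -0.    1.08  1.38]
grip 20.9 [0.5006 0.2703 0.1552] [-1.8  4.5 -3.4] grip 0.0089 21.2 j [0.47 0.37 1.69 0.   1.08 1.38]
end 25.7 [0.4408 0.3467 0.1681] [ 0.7 -4.4 -3.4] grip 0.0091 20.1 j [ 0.65  0.34  1.69 -0.    1.1   1.55]
```

View pics/c5.png

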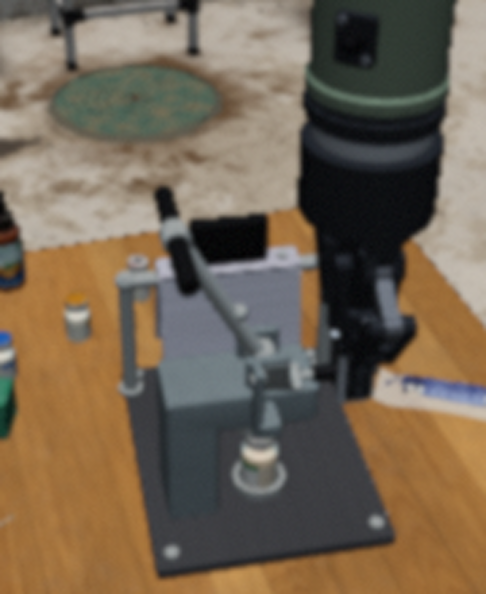

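The catch lies over to +y, with its peg at about (325,372) still in the fingers. The guard hangs undisturbed. I'll release the peg and grip the lever handle's -y half.

```bash
python3 - <<'E'
from h import *
r.open_gripper(); r.dwell(.2)
s=r.state()["tool_pos"]; r.move_linear([s[0],s[1],.30],.15)
a=PR[2]+np.pi/2
r.move_to(w(58,-30,310),q(a)); st("above")
print(r.move_linear(w(58,-30,217),.1,guard=8)); st("down")
r.grasp(40); st("grip")
pic("scene","s6")
E
python3 - <<'E'
import numpy as np,cv2
a=np.load("pics/s6.npz")["pixels"][120:340,190:370,::-1]
cv2.imwrite("pics/c6.png",cv2.resize(a,None,fx=2.7,fy=2.7,interpolation=cv2.INTER_CUBIC))
E
```

```text
above 29.2 [0.5844 0.3139 0.3097] [-0.2  0.  -0.1] grip 0.0854 0.0 j [ 0.48  0.43  1.2   0.    1.51 -0.19]
False
down 30.3 [0.585  0.3141 0.2179] [-1.7 -0.9  0.6] grip 0.0851 0.0 j [ 0.48  0.47  1.36  0.    1.31 -0.19]
grip 31.0 [0.5844 0.3136 0.2172] [-1.3 -1.2  1.8] grip 0.0126 39.0 j [ 0.48  0.47  1.37 -0.    1.31 -0.19]
```

View pics/c6.png

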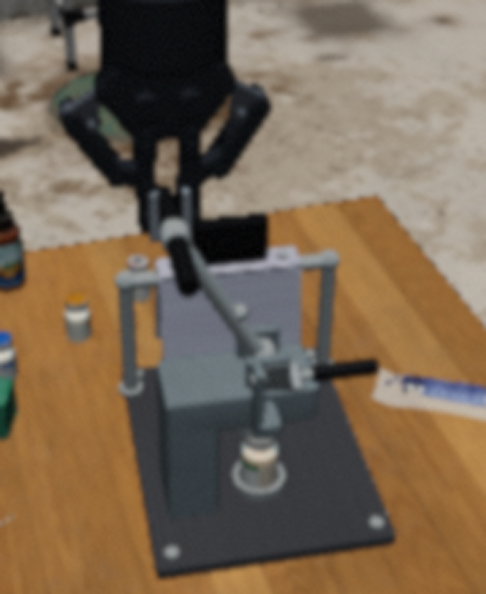

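The fingers hold the handle's far half at about (170,205), and the catch stays flipped. Now I'll pull the lever round its arc.

```bash
python3 - <<'E'
from h import *
for ph in list(np.arange(.1,1.15,.1))+[1.16,1.2,1.24]:
    t=.5-ph
    g=r.move_linear(w(120*np.sin(t),-30,128+120*np.cos(t)-16),.08,guard=30)
    if g or ph>.95: st("%.2f %s"%(ph,g))
    if g: break
r.dwell(.5); st("end")
pic("scene","s7")
E
python3 - <<'E'
import numpy as np,cv2
a=np.load("pics/s7.npz")["pixels"][120:340,190:370,::-1]
cv2.imwrite("pics/c7.png",cv2.resize(a,None,fx=2.7,fy=2.7,interpolation=cv2.INTER_CUBIC))
E
```

```text
1.00 False 34.0 [0.496  0.2435 0.2194] [5.6 2.7 5.7] grip 0.0122 42.0 j [ 0.44  0.29  1.64 -0.    1.21 -0.23]
1.10 False 34.3 [0.489  0.2378 0.2138] [5.6 3.9 8. ] grip 0.0125 42.6 j [ 0.43  0.28  1.67  0.    1.18 -0.23]
1.16 False 34.6 [0.4845 0.2343 0.2095] [5.6 3.6 7.8] grip 0.0124 43.0 j [ 0.43  0.27  1.69  0.    1.17 -0.24]
1.20 False 34.8 [0.4813 0.2318 0.2061] [6.3 3.3 6.3] grip 0.0123 43.2 j [ 0.43  0.27  1.7   0.    1.16 -0.24]
1.24 False 35.1 [0.4792 0.2301 0.2038] [5.4 4.4 9. ] grip 0.0123 43.5 j [ 0.43  0.27  1.71  0.    1.15 -0.24]
end 35.6 [0.4792 0.2301 0.2038] [ 5.5  3.5 10. ] grip 0.0121 43.5 j [ 0.43  0.27  1.71  0.    1.15 -0.24]
```

View pics/c7.png

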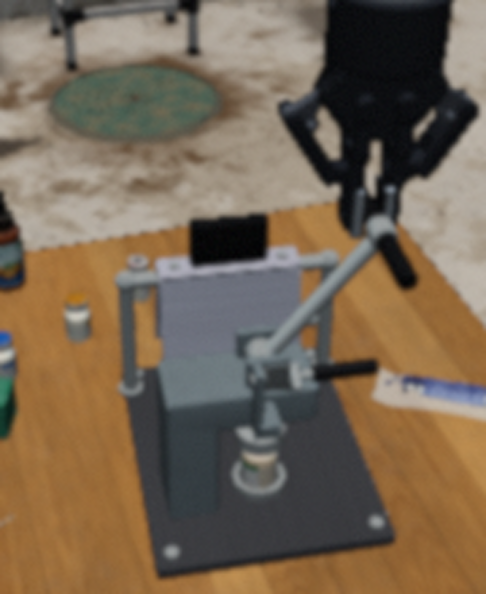

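The lever leans to the front with the handle at about (385,225), the bell is down at the vial, and the guard and catch are in place. I'll press a little further to seat it firmly on the stop, then hand in.

Run:
```python
from h import *
for ph in [1.28,1.32]:
    t=.5-ph
    g=r.move_linear(w(120*np.sin(t),-30,128+120*np.cos(t)-16),.04,guard=14); st("%.2f %s"%(ph,g))
    if g: break
r.dwell(.4); st("end")
s=r.state(); f=s["force"]
if 12<np.linalg.norm(f)<60: print(r.finish_job())
```

```text
1.28 True 35.8 [0.4795 0.2303 0.2036] [1.2 2.3 8.3] grip 0.0121 43.7 j [ 0.42  0.26  1.72  0.    1.14 -0.24]
end 36.2 [0.4795 0.2303 0.2036] [0.9 2.4 8.5] grip 0.0124 43.8 j [ 0.42  0.26  1.72  0.    1.14 -0.24]
```

Run:
```python
from h import *
t=.5-1.24
r.move_linear(w(120*np.sin(t),-30,128+120*np.cos(t)-16),.04); r.dwell(.3); st("hold")
print(r.finish_job())
```

```text
hold 36.8 [0.4788 0.2298 0.2029] [6.8 5.2 5.5] grip 0.0125 43.6 j [ 0.42  0.26  1.73  0.    1.13 -0.24]
the job is handed in; nothing more can be done
None
```

I handed the job in at 36.8 s on the robot's clock (limit 64 s) with the guard hanging on the rail, the catch flipped to about 2.0 rad, and the lever held at its stop; the hand-in call returned no verdict.

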